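# Reclamp the shaving mirror on the shower basket

## Robot

A 6-joint arm with a two-finger parallel gripper is mounted at the origin on the work surface. World frame = base frame: x ahead of the robot, y to its left, z up, the work surface at z = 0. Lengths are in m, angles in rad, forces in N, time in s.
With the tool pointing down it reaches from about 0.325 to 0.9 m from the base axis. Payload 6.1 kg.
Tool frame: the origin (TCP) lies between the finger pads; the fingertips stand 19 mm ahead of it and the grasp point (between the pads) is the TCP; z points along the fingers, y is the direction in which the jaws open and shut (so a half turn about z gives the same grasp; the last joint's range is limited). The gripper opens to 85 mm and grips with 20 to 120 N. Pads are 22 mm wide; open, the fingers measure 114 mm over their backs; the gripper's body (76 mm by 85 mm) begins 54 mm behind the grasp point. The pads swing forward as they close: fully open they stand 13 mm farther back than shut.
Start: joints at [1.161, 0.22, 1.526, -0, 1.395, -0.126], TCP at [0.175, 0.6, 0.25] pointing down, gripper open.
Joint ranges: [-2.98, 2.98], [-0.91, 2.08], [0.09, 2.57], [-1.24, 4.39], [0.2, 2.65], [-2.68, 2.68]. Speed limits (rad/s): [2.57, 2.57, 3.01, 3.14, 3.14, 3.14].

## Interface

Orientations are given as a unit quaternion [x, y, z, w].
In Python, from plant import robot gives the robot as it stands.
- The arm moves only by the tool step_arm, never from a script. Its argument "targets" is a list of rows, each an object with "twist": the turn, a rotation vector about the tool's x, y, z in degrees, a list of three; "slide": the shift along the tool's x, y, z in cm, a list of three; "jaw": the gripper's target within -1 to 1 (shut at 1, half-way at 0, fully open at -1). In form: [{"twist": [ax, ay, az], "slide": [x, y, z], "jaw": jaw}, ...]. A call has 1 to 12 rows; each row shifts and turns the commanded pose from where the row before left it, along the tool's axes as they then stand; what a row does not reach is not made up. A row lasts 1/12 s, in which the tool goes at most 41.7 mm and 7.16 degrees, less where a joint would pass 70% of its speed; a pose out of reach is approached as far as the arm can. A call with a gripper value outside its range is refused whole. The fingers move at their own pace and stop on an object; the grip force is fixed at half the most. Time passes only in rows, so rows that do not move let the fingers close. It gives the time, the measured TCP pose, the force and the opening at its end, in the units of the state.
- robot.state(): the state, without advancing time (a new reading comes with each control period).
- robot.grab_frame(name): name is "side" or "top"; returns a dict with "frame" (400x640x3 uint8, red, green, blue), "vfov" (degrees; the focal length in pixels is half the picture's height over the tangent of half this angle, whatever the lens; pixels are square), "cx", "cy" (the principal point, pixels), "view" (4x4, takes a point from world to camera coordinates). Camera axes: x right, y up, looking along -z (the intrinsics and any distortion apply to the point x, -y, -z); pixel columns grow to the right and rows downward; lengths in m; the calibration is good to about 2 mm. A picture is of the moment at which its call begins. There is no depth.
- robot.close_job(): hands the job in, once; it reports no verdict.
The state is a dict: "time_s": time; "joint_positions": joint angles; "qvel": joint speeds; "tau": joint torques, N m; "position": TCP position; "tool_rot": TCP orientation; "contact_force": force on the tool from outside, world axes, zero at the start; "moment": the same for the moment, N m; "finger_gap": finger opening in m.
Only numpy, scipy, OpenCV 4.12 (cv2) and the standard library are available. Lean on these libraries where they do the work, as an engineer would, in place of code of your own. Each camera call takes 0.05 s, during which the arm holds its last target.

## Task

The shaving mirror's foot has slipped back in the clamp on the front of the shower basket. Slide the foot gently all the way home against the red end stop, then turn the black T-handle clockwise until its rising resistance tells you the foot is firmly clamped, without overtightening it, and let go. Leave the brush, the bottle and the saucer where they are.

Things in the scene. Friction and masses are not known exactly. Their poses are not given: they have to be found in the camera images.
- basket: Fixed steel wire basket, 360 x 140 mm, rim 45 mm high, two hanging loops (75 mm high) on its far side. Origin: centre of its underside; z up, y along its length, x from the clamp side to the loop side. The mirror clamp (grey channel with aluminium bridge) is built onto its -x side, channel centre line at basket x = -135 mm.
- clamp_axis (a point): Point on the vertical screw axis at the channel floor, 30 mm up; axes as basket. The grey channel runs along y, 44 mm wide, from y = -165 mm (open end) to +35 mm of this point, cheeks 7 mm above its floor, 27 mm between them. An aluminium bridge (46 mm across, y -16 to +16 mm, top 71 mm above the work surface) carries the screw.
- end_stop: Small red wall fixed across the +y end of the channel, 30 to 47 mm above the work surface. Origin: on the channel centre line in the stop's face, 30 mm beyond the screw axis, at the level of the basket's underside. More than 30 N would ram it.
- home (a point): Where the foot's tip belongs: channel floor (30 mm up), centre line, in the face of the end stop. Axes as basket; +y points into the stop.
- foot_tip (a point): Middle of the front tip edge of the mirror's foot, at its underside; same point and axes as mirror. It starts 24 to 44 mm short of home.
- mirror: Loose shaving mirror, about 0.3 kg. Foot: aluminium bar 24 mm wide, 150 long, 6 thick, lying in the channel under the screw; origin at the middle of its tip edge, underside; y along the foot to the tip, z up. Near its rear stands the knuckle; behind that a tilted round mirror, 90 mm across, its near edge 38 mm behind the knuckle's centre, top under 90 mm above the work surface.
- knuckle (a point): On the axis of the upright dark swivel knuckle near the foot's rear, 122 mm behind the tip, 74 mm above the work surface: a cylinder 20 mm across, from 36 to 96 mm above the work surface. The place to hold or push the mirror.
- t_bar (a point): Centre of the black T-handle bar on the clamp's vertical screw: 60 mm long (point x), 11 mm thick (point y), 24 mm high, about 110 mm above the work surface; it sinks 3 mm per rad of tightening. z is up, on the screw axis. Below the bar only the 12 mm screw shaft, down to the bridge top at 71 mm.
- t_handle: Quick-action clamp screw with its T-handle, one piece; origin on the screw axis, axes as t_bar. Turning it clockwise from above lowers it and presses its nose on the foot; contact comes after an unknown 0.4 to 3.6 rad, its nose pad is set anew each time. Free turning has 0.07 N m of friction; then it stiffens 0.05 N m per 0.1 rad: 0.1 to 0.2 N m above free is firm, 0.35 too much. Let go, it eases back a little but holds.
- brush: Round green silicone shower brush, 68 mm across, 58 mm high, standing in the basket; origin at the centre of its underside. Leave alone.
- bottle: Empty clear plastic bottle with a blue flip cap, 54 mm across, 124 mm high, standing in the basket; origin at the centre of its underside. Leave alone.
- saucer: Round white ceramic soap saucer, 90 mm across, 22 mm high, in the basket; origin at the centre of its underside. Leave alone.

How it is judged:
On the way, in this order (a step that is already met when the one before it is completed fails the run):
1. the mirror's foot is fully home against the end stop with the screw not yet pressing on it (y of foot_tip in the frame of home above -0.003 m and horizontal distance between foot_tip and home below 0.006 m and angle between mirror's own z axis and vertical below 0.06 rad and contact force between t_handle and mirror below 2 N), for 0.1 s.
2. the screw clamps the foot firmly, more than 12 N, with the foot still home (y of foot_tip in the frame of home above -0.003 m and horizontal distance between foot_tip and home below 0.006 m and angle between mirror's own z axis and vertical below 0.06 rad and contact force between t_handle and mirror above 12 N), for 0.3 s.
At the end, for the whole second after the job is handed in: Foot tip within 3 mm of the end stop and 6 mm of the home point, mirror level within 3 degrees, screw pressing on the foot with 12 to 120 N, all at rest and released; brush, bottle and saucer within 20 mm of where they stood (all of step 2 and contact force between t_handle and mirror below 120 N and linear speed of mirror below 0.01 m/s and angular speed of t_handle below 0.05 rad/s and distance of each of brush, bottle, saucer from where it was at the start of the episode below 0.02 m); the robot touches nothing.
It fails at once if the clamp is overtightened: the screw presses on the foot with more than 120 N (contact force between t_handle and mirror above 120 N).
It fails at once if the foot is rammed against the end stop with more than 30 N (contact force between mirror and end_stop above 30 N).
It fails at once if brush, bottle or saucer is shifted by more than 20 mm (distance of any of brush, bottle, saucer from where it was at the start of the episode above 0.02 m).
It also fails if it takes over 72 s, if anything falls off the work surface, if the arm or the gripper's body presses on something with over 40 N, if the wrist force passes 120 N, or if a joint passes its speed limit or range.

## Working session

There is one attempt and no reset: what is moved stays moved. The work goes in short steps, Python scripts to look and compute and a tool call to move; the robot and the scene stay as the last step left them, time stands still between calls to the robot, and variables do not carry over. Pictures are saved under pics/ and viewed, and the job is handed in when it is done.

Besides the shell and the picture viewer there is one more tool, called after "Request:" as name(argument=value, ...) on one line, values as JSON. step_arm: Moves the arm, as the interface text tells. Its arguments: {"type":"object","properties":{"targets":{"type":"array","items":{"type":"object","properties":{"twist":{"type":"array","items":{"type":"number"}},"slide":{"type":"array","items":{"type":"number"}},"jaw":{"type":"number"}}}}},"required":["targets"]}

```bash
ls; mkdir -p pics; python3 - <<'E'
from plant import robot
import cv2,json
s=robot.state(); print({k:s[k] for k in s})
for n in("side","top"):
    f=robot.grab_frame(n); print(n,f["vfov"],f["cx"],f["cy"],f["view"],[k for k in f])
    cv2.imwrite(f"pics/{n}0.png",f["frame"][:,:,::-1])
E
```

```text
pics
{'time_s': 0.0, 'joint_positions': array([ 1.16091017e+00,  2.21235663e-01,  1.52761051e+00,  3.66848534e-05,
        1.39468784e+00, -1.26110104e-01]), 'qvel': array([ 2.97315796e-04, -1.91188274e-03, -1.68757737e-05, -9.72437398e-04,
        2.94703881e-03,  4.13008317e-04]), 'tau': array([ 1.11591551e-03, -4.96901858e+01, -3.89395773e+01, -7.04497734e-05,
        1.10633692e-02,  4.20601145e-05]), 'position': array([0.17476176, 0.59948309, 0.24919361]), 'tool_rot': array([ 1.41415549e-01,  9.89949847e-01, -9.31243635e-04, -2.74447327e-04]), 'contact_force': array([-0.52633891,  0.07000543, -0.13330496]), 'moment': array([ 0.00247041, -0.00647468, -0.0247778 ]), 'finger_gap': 0.08499951450876454}
side 43.17083543833909 327.98867412548407 196.1187289287557 [[-0.86128008 -0.50793583  0.01406458  0.52480914]
 [ 0.40043523 -0.66143743  0.63415468 -0.23955635]
 [-0.31280705  0.55181675  0.77307828 -0.64943747]
 [ 0.          0.          0.          1.        ]] ['frame', 'vfov', 'cx', 'cy', 'view']
top 47.938247022851726 321.30867958674264 195.3058023013825 [[ 1.74316725e-02 -9.99847700e-01 -8.44717988e-04  4.55659433e-02]
 [ 9.87164986e-01  1.70764063e-02  1.58788182e-01 -5.99536459e-01]
 [-1.58749574e-01 -3.60181961e-03  9.87312311e-01 -8.20299086e-01]
 [ 0.00000000e+00  0.00000000e+00  0.00000000e+00  1.00000000e+00]] ['frame', 'vfov', 'cx', 'cy', 'view']
```

View pics/side0.png

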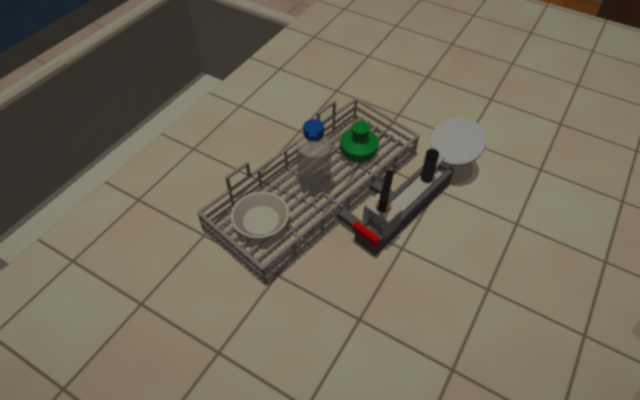

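View pics/top0.png

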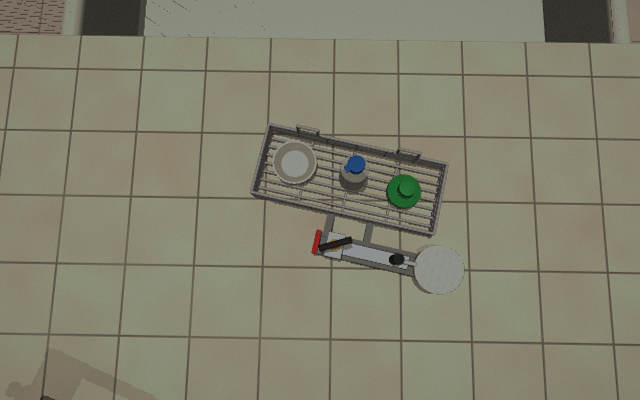

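```bash
cat > h.py <<'E'
import numpy as np,cv2
from plant import robot
def grab(n):
    f=robot.grab_frame(n); f["V"]=np.array(f["view"]); f["f"]=200/np.tan(np.radians(f["vfov"])/2); return f
def ray(f,u,v):
    d=np.array([(u-f["cx"])/f["f"],-(v-f["cy"])/f["f"],-1.0]); R=f["V"][:3,:3]; t=f["V"][:3,3]
    return -R.T@t, R.T@d
def onz(f,u,v,z):
    o,d=ray(f,u,v); return o+d*(z-o[2])/d[2]
def proj(f,p):
    c=f["V"][:3,:3]@np.array(p)+f["V"][:3,3]; return np.array([f["cx"]-f["f"]*c[0]/c[2], f["cy"]+f["f"]*c[1]/c[2]])
def tri(fa,a,fb,b):
    o1,d1=ray(fa,*a);o2,d2=ray(fb,*b); s=np.linalg.lstsq(np.c_[d1,-d2],o2-o1,rcond=None)[0]
    p,q=o1+d1*s[0],o2+d2*s[1]; return (p+q)/2,np.linalg.norm(p-q)
def crop(f,name,x0,y0,x1,y1,k):
    cv2.imwrite(name,cv2.resize(f["frame"][y0:y1,x0:x1,::-1],None,fx=k,fy=k,interpolation=cv2.INTER_CUBIC))
E
python3 - <<'E'
from h import *
s=grab("side");t=grab("top")
np.save("pics/s.npy",s,allow_pickle=True);np.save("pics/t.npy",t,allow_pickle=True)
crop(s,"pics/s1.png",330,130,490,250,5);crop(t,"pics/t1.png",300,200,470,300,4.7)
for n,f in(("s",s),("t",t)):
    im=f["frame"].astype(int); r,g,b=im[...,0],im[...,1],im[...,2]
    m=(r>120)&(g<60)&(b<60); v,u=np.nonzero(m); print(n,"red",m.sum(),u.mean(),v.mean(),u.min(),u.max(),v.min(),v.max())
    m=((r<45)&(g<45)&(b<45)); 
    k=cv2.connectedComponentsWithStats(m.astype(np.uint8))
    for st,c in zip(k[2],k[3]):
        if 40<st[4]<2000: print(st,c)
E
```

```text
s red 143 366.34265734265733 230.86713286713288 354 379 222 240
[   0    0   93   55 1674] [26.91218638 17.50059737]
[598   0  42  27 863] [621.42641947  10.85747393]
[353 133  14   9  95] [359.64210526 137.42105263]
[342 150  33  13 160] [357.375   157.16875]
[421 150  17  32 349] [429.24068768 165.56160458]
[370 170  24  43 342] [384.13157895 190.73684211]
[356 173  96  82 750] [404.372      219.10266667]
[337 215  15  12  51] [343.8627451  220.15686275]
[366 216  16  18  83] [374.13253012 224.65060241]
t red 113 316.0088495575221 241.12389380530973 312 320 230 253
[318 237  34  15 210] [334.25238095 243.73809524]
[389 253  15  12 129] [396.07751938 258.82170543]
```

View pics/s1.png

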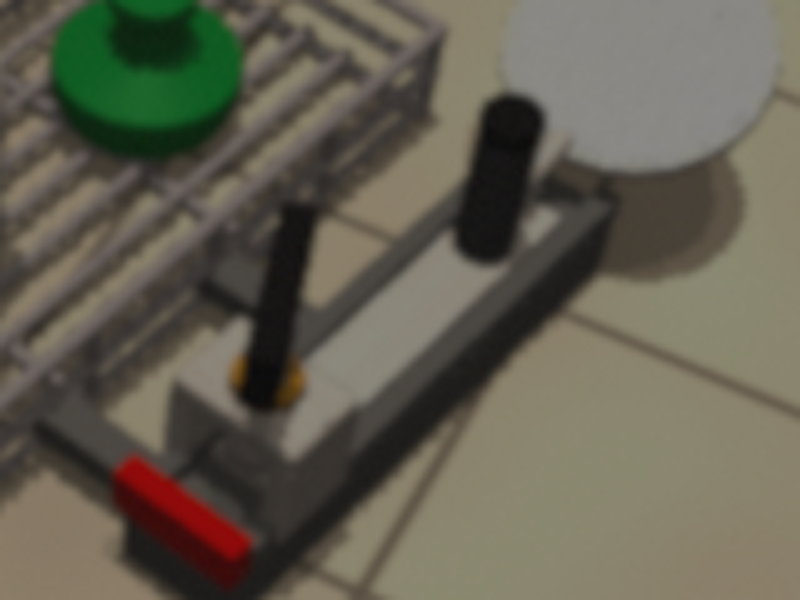

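View pics/t1.png

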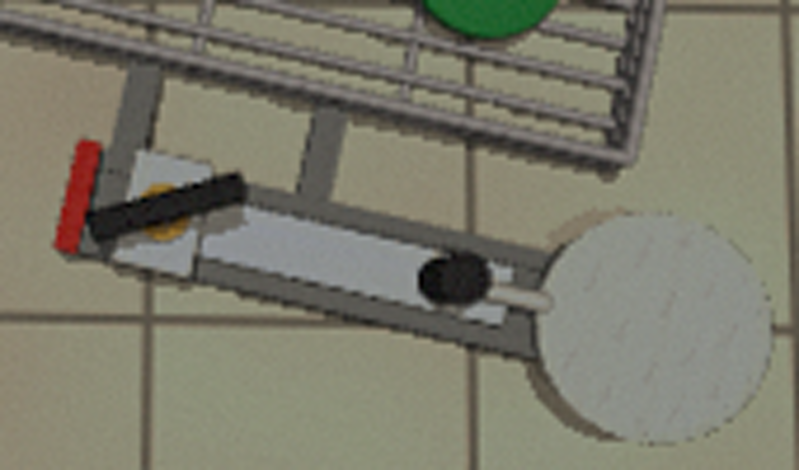

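```bash
python3 - <<'E'
from h import *
s=np.load("pics/s.npy",allow_pickle=True).item();t=np.load("pics/t.npy",allow_pickle=True).item()
T=lambda x,y:(300+(x+.5)/4.7-.5,200+(y+.5)/4.7-.5); S=lambda x,y:(330+(x+.5)/5-.5,130+(y+.5)/5-.5)
pr=lambda n,p:print(n,np.round(p,4))
for n,a,b in(("bar end near stop",(95,228),None),):pass
def line(n,a,b,z):
    p,q=onz(t,*T(*a),z),onz(t,*T(*b),z); print(n,p.round(4),q.round(4),np.degrees(np.arctan2(*(p-q)[:2])))
line("chan low",(200,284),(530,356),.037)
line("rim",(0,18),(600,160),.045)
line("stop",(88,142),(66,250),.047)
line("tbar",(94,226),(240,186),.122)
line("foot lower",(205,259),(500,322),.036)
# T bar in top by crop px
pr("knuck top",onz(t,*T(453,278),.096)); 
print("knuck tri",tri(t,T(453,278),s,S(514,120)))
tc=T((94+240)/2,(226+186)/2);
for z in(.122,.11): pr("bar",onz(t,*tc,z))
pr("stop",onz(t,*T(77,196),.047))
print("stop ends tri",tri(t,T(88,142),s,S(134,460)),tri(t,T(66,250),s,S(245,548)))
print("bridge corner",onz(t,*T(134,150),.071),onz(t,*T(212,160),.071),onz(t,*T(190,277),.071),onz(t,*T(115,262),.071))
print("bar ends tri",tri(t,T(240,180),s,S(298,207)),tri(t,T(94,222),s,S(262,385)))
E
```

```text
chan low [0.4759 0.014  0.037 ] [ 0.4494 -0.1197  0.037 ] 11.20918382661543
rim [0.5825 0.0976 0.045 ] [ 0.5285 -0.1477  0.045 ] 12.425751973403433
stop [0.532  0.0605 0.047 ] [0.4883 0.0686 0.047 ] 100.45172517251949
tbar [0.4949 0.057  0.122 ] [0.5105 0.0034 0.122 ] -16.236403471810036
foot lower [0.486 0.012 0.036] [ 0.4628 -0.1079  0.036 ] 10.98082751212762
knuck top [ 0.4788 -0.0792  0.096 ]
knuck tri (array([ 0.47648827, -0.07973744,  0.09630848]), np.float64(0.004723314319281748))
bar [0.5027 0.0303 0.122 ]
bar [0.5033 0.0299 0.11  ]
stop [0.5101 0.0645 0.047 ]
stop ends tri (array([0.52936113, 0.05966175, 0.04747607]), np.float64(0.005436458080252302)) (array([0.48685309, 0.06814141, 0.04386975]), np.float64(0.0032830776784707164))
bridge corner [0.52716671 0.04207912 0.071     ] [0.52375978 0.01128047 0.071     ] [0.47793383 0.01945595 0.071     ] [0.48323443 0.04885195 0.071     ]
bar ends tri (array([0.51113539, 0.00232894, 0.11454381]), np.float64(0.004304845862607181)) (array([0.49468062, 0.05642349, 0.10250492]), np.float64(0.005295445152801587))
```

Request:
step_arm(targets=[{"twist":[0,0,7.1],"slide":[0,0,0],"jaw":-1},{"twist":[0,0,7.1],"slide":[0,0,0],"jaw":-1},{"twist":[0,0,7.1],"slide":[0,0,0],"jaw":-1},{"twist":[0,0,7.1],"slide":[0,0,0],"jaw":-1},{"twist":[0,0,7.1],"slide":[0,0,0],"jaw":-1},{"twist":[0,0,7.1],"slide":[0,0,0],"jaw":-1},{"twist":[0,0,7.1],"slide":[0,0,0],"jaw":-1},{"twist":[0,0,7.1],"slide":[0,0,0],"jaw":-1},{"twist":[0,0,7.1],"slide":[0,0,0],"jaw":-1},{"twist":[0,0,7.1],"slide":[0,0,0],"jaw":-1},{"twist":[0,0,7.1],"slide":[0,0,0],"jaw":-1},{"twist":[0,0,7.1],"slide":[0,0,0],"jaw":-1}])

```text
time_s: 1.2
position: [0.175, 0.5998, 0.25]
tool_rot: [0.776, 0.631, -0.0, 0.0]
contact_force: [0.6, -0.2, 0.4]
finger_gap: 0.0854
```

```bash
cat >> h.py <<'E'
from scipy.spatial.transform import Rotation as Ro
def to(p):
    s=robot.state();R=Ro.from_quat(s["tool_rot"]).as_matrix();d=R.T@(np.array(p)-s["position"])*100
    y=R[:,1]; print("t",round(s["time_s"],2),"pos",s["position"].round(4),"slide cm",d.round(2),"psi",np.degrees(np.arctan2(y[1],y[0])).round(2),"toolz",R[:,2].round(4),"F",s["contact_force"].round(2),"M",s["moment"].round(3),"gap",round(s["finger_gap"],4),"j6",round(s["joint_positions"][5],3))
E
python3 -c "
from h import *
to([.478,-.081,.17])"
```

```text
t 1.2 pos [0.175  0.5998 0.25  ] slide cm [-60.43  43.6    8.03] psi -11.81 toolz [-2.e-04 -6.e-04 -1.e+00] F [ 0.61 -0.21  0.4 ] M [-0.034 -0.003  0.001] gap 0.0854 j6 1.367
```

Request:
step_arm(targets=[{"twist":[0,0,0],"slide":[-2.5,1.8,0],"jaw":-1},{"twist":[0,0,0],"slide":[-2.5,1.8,0],"jaw":-1},{"twist":[0,0,0],"slide":[-2.5,1.8,0],"jaw":-1},{"twist":[0,0,0],"slide":[-2.5,1.8,0],"jaw":-1},{"twist":[0,0,0],"slide":[-2.5,1.8,0],"jaw":-1},{"twist":[0,0,0],"slide":[-2.5,1.8,0],"jaw":-1},{"twist":[0,0,0],"slide":[-2.5,1.8,0],"jaw":-1},{"twist":[0,0,0],"slide":[-2.5,1.8,0],"jaw":-1},{"twist":[0,0,0],"slide":[-2.5,1.8,0],"jaw":-1},{"twist":[0,0,0],"slide":[-2.5,1.8,0],"jaw":-1},{"twist":[0,0,0],"slide":[-2.5,1.8,0],"jaw":-1},{"twist":[0,0,0],"slide":[-2.5,1.8,0],"jaw":-1}])

```text
time_s: 2.2
position: [0.3273, 0.2617, 0.2503]
tool_rot: [0.774, 0.633, 0.0, 0.0]
contact_force: [-0.2, -0.3, 0.2]
finger_gap: 0.0855
```

Request:
step_arm(targets=[{"twist":[0,0,0],"slide":[-2.5,1.8,0],"jaw":-1},{"twist":[0,0,0],"slide":[-2.5,1.8,0],"jaw":-1},{"twist":[0,0,0],"slide":[-2.5,1.8,0],"jaw":-1},{"twist":[0,0,0],"slide":[-2.5,1.8,0],"jaw":-1},{"twist":[0,0,0],"slide":[-2.5,1.8,0.5],"jaw":-1},{"twist":[0,0,0],"slide":[-2.5,1.8,0.5],"jaw":-1},{"twist":[0,0,0],"slide":[-2.5,1.8,0.5],"jaw":-1},{"twist":[0,0,0],"slide":[-2.5,1.8,0.5],"jaw":-1},{"twist":[0,0,0],"slide":[-2.5,1.8,0.5],"jaw":-1},{"twist":[0,0,0],"slide":[-2.5,1.8,0.5],"jaw":-1},{"twist":[0,0,0],"slide":[-2,1.4,1],"jaw":-1},{"twist":[0,0,0],"slide":[0,0,1],"jaw":-1}])

```text
time_s: 3.2
position: [0.4652, -0.0439, 0.2004]
tool_rot: [0.775, 0.632, 0.0, 0.001]
contact_force: [-0.7, -0.3, 0.1]
finger_gap: 0.0857
```

```bash
python3 -c "
from h import *
to([.478,-.081,.17])
t=grab('top');s=grab('side');crop(s,'pics/s2.png',330,90,490,210,5);crop(t,'pics/t2.png',300,200,470,300,4.7)
"
```

```text
t 3.2 pos [ 0.4652 -0.0439  0.2004] slide cm [-3.37  2.    3.05] psi -11.66 toolz [ 0.002 -0.002 -1.   ] F [-0.67 -0.32  0.14] M [-0.032 -0.016  0.039] gap 0.0857 j6 -0.058
```

View pics/s2.png

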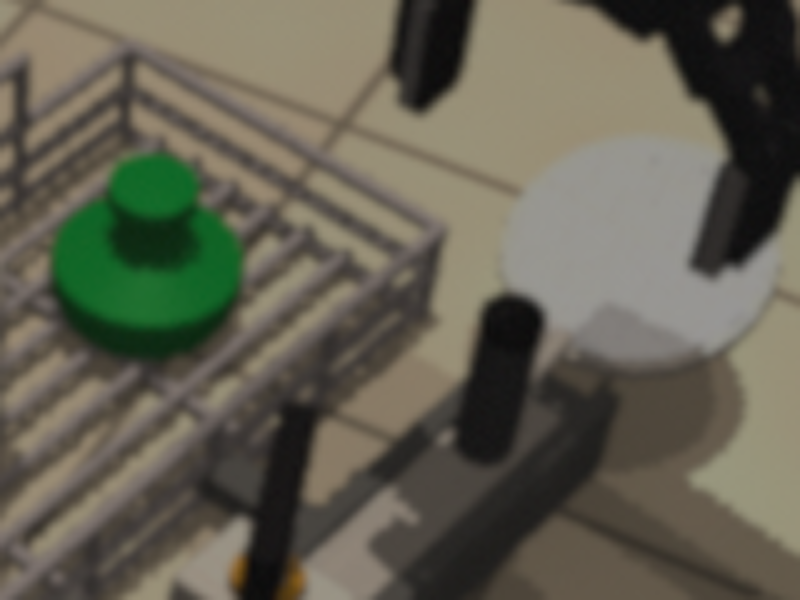

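View pics/t2.png

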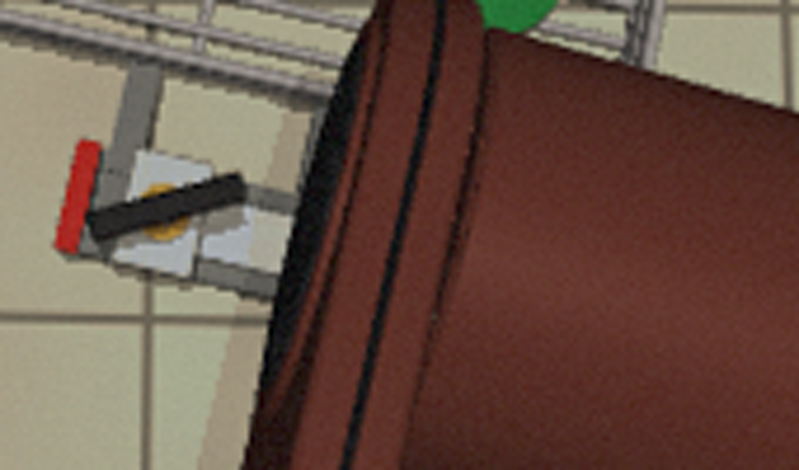

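Request:
step_arm(targets=[{"twist":[0,0,0],"slide":[-1.7,1.0,1],"jaw":-1},{"twist":[0,0,0],"slide":[-1.7,1.0,1],"jaw":-1},{"twist":[0,0,0],"slide":[0,0,1],"jaw":-1},{"twist":[0,0,0],"slide":[0,0,1],"jaw":-1},{"twist":[0,0,0],"slide":[0,0,0],"jaw":-1}])

```text
time_s: 3.72
position: [0.4746, -0.0758, 0.158]
tool_rot: [0.774, 0.633, -0.001, -0.002]
contact_force: [-1.3, -0.4, -1.0]
finger_gap: 0.0855
```

```bash
python3 -c "
from h import *
to([.478,-.081,.08])
s=grab('side');crop(s,'pics/s3.png',330,90,490,210,5)
for z in (.17,.08): print(proj(s,[.478,-.081,z]))
"
```

```text
t 3.72 pos [ 0.4746 -0.0758  0.158 ] slide cm [-0.45  0.47  7.8 ] psi -11.43 toolz [-0.004   0.0019 -1.    ] F [-1.3  -0.39 -1.  ] M [0.014 0.026 0.013] gap 0.0855 j6 -0.124
[439.17411721 115.74888988]
[428.46071606 159.80536881]
```

View pics/s3.png

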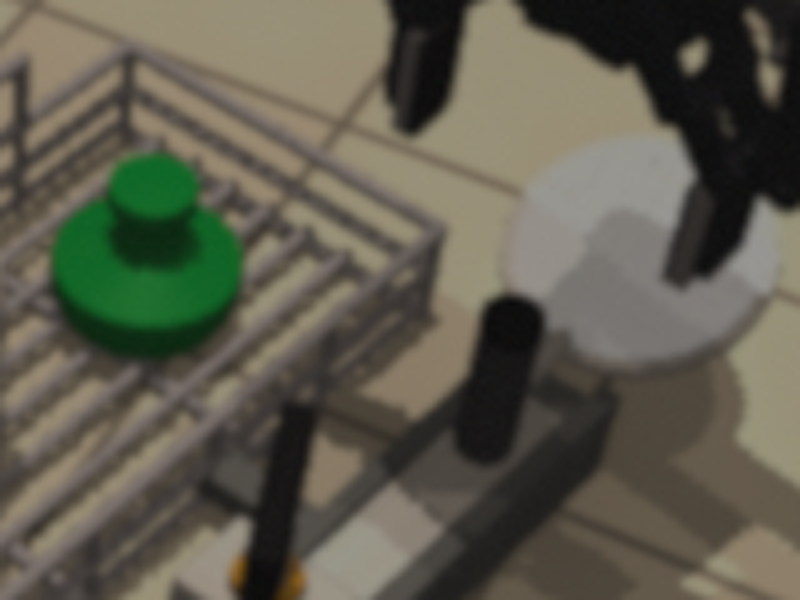

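Request:
step_arm(targets=[{"twist":[0,0,0],"slide":[-0.4,0.3,0],"jaw":-1},{"twist":[0,0,0],"slide":[0,0,1.5],"jaw":-1},{"twist":[0,0,0],"slide":[0,0,1.5],"jaw":-1},{"twist":[0,0,0],"slide":[0,0,1.5],"jaw":-1},{"twist":[0,0,0],"slide":[0,0,1.5],"jaw":-1},{"twist":[0,0,0],"slide":[0,0,1],"jaw":-1},{"twist":[0,0,0],"slide":[0,0,0.5],"jaw":-1},{"twist":[0,0,0],"slide":[0,0,0],"jaw":-1},{"twist":[0,0,0],"slide":[0,0,0],"jaw":-1}])

```text
time_s: 4.52
position: [0.479, -0.0819, 0.0858]
tool_rot: [0.774, 0.633, 0.0, 0.0]
contact_force: [0.5, -0.3, 0.4]
finger_gap: 0.0851
```

```bash
python3 -c "
from h import *
to([.477,-.081,.08])
s=grab('side');crop(s,'pics/s4.png',330,90,490,210,5)
"
```

```text
t 4.52 pos [ 0.479  -0.0819  0.0858] slide cm [ 0.05 -0.21  0.58] psi -11.44 toolz [ 5.e-04 -2.e-04 -1.e+00] F [ 0.51 -0.29  0.4 ] M [-0.079 -0.003 -0.038] gap 0.0851 j6 -0.132
```

View pics/s4.png

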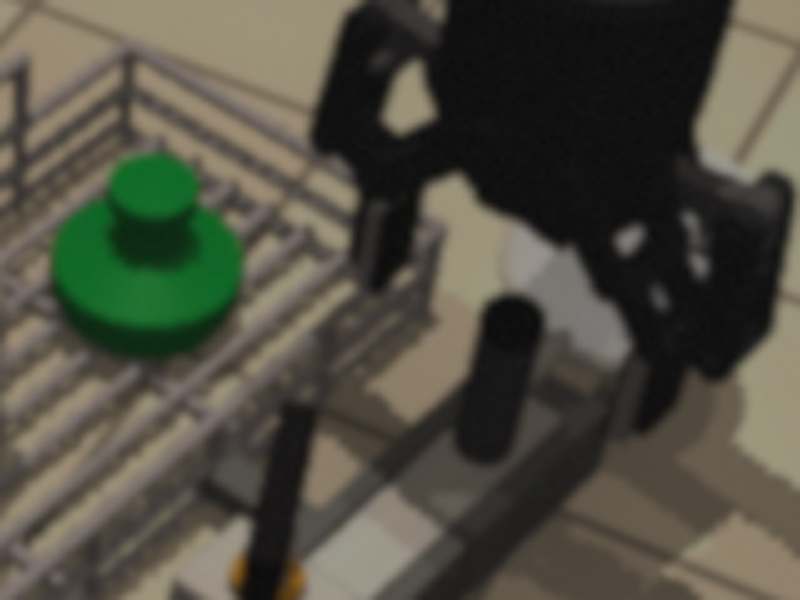

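Request:
step_arm(targets=[{"twist":[0,0,0],"slide":[0,0,0.5],"jaw":0},{"twist":[0,0,0],"slide":[0,0,0],"jaw":0},{"twist":[0,0,0],"slide":[0,0,0],"jaw":0.2},{"twist":[0,0,0],"slide":[0,0,0],"jaw":0.3},{"twist":[0,0,0],"slide":[0,0,0],"jaw":0.3}])

```text
time_s: 4.98
position: [0.4787, -0.082, 0.0805]
tool_rot: [0.774, 0.633, 0.0, 0.0]
contact_force: [-1.0, 0.1, 0.1]
finger_gap: 0.0299
```

```bash
python3 -c "
from h import *
to([.477,-.081,.08])
s=grab('side');crop(s,'pics/s5.png',330,90,490,210,5)
"
```

```text
t 4.98 pos [ 0.4787 -0.082   0.0805] slide cm [ 0.06 -0.18  0.05] psi -11.46 toolz [ 3.e-04 -1.e-04 -1.e+00] F [-0.95  0.11  0.14] M [-0.051  0.025 -0.013] gap 0.0299 j6 -0.132
```

View pics/s5.png

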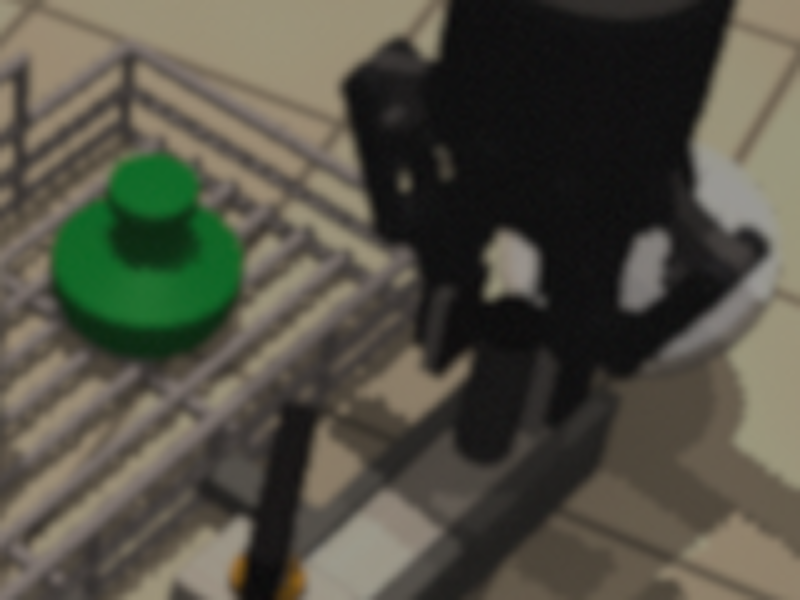

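Request:
step_arm(targets=[{"twist":[0,0,0],"slide":[0,-0.2,0],"jaw":0.3},{"twist":[0,0,0],"slide":[0,0,0],"jaw":0.4},{"twist":[0,0,0],"slide":[0,0,0],"jaw":0.45},{"twist":[0,0,0],"slide":[0,0,0],"jaw":0.5},{"twist":[0,0,0],"slide":[0,0,0],"jaw":0.55},{"twist":[0,0,0],"slide":[0,0,0],"jaw":0.6}])

```text
time_s: 5.53
position: [0.477, -0.0816, 0.0805]
tool_rot: [0.774, 0.633, 0.0, 0.0]
contact_force: [1.2, 0.0, 1.0]
finger_gap: 0.019
```

```bash
python3 -c "
from h import *
to([.477,-.081,.08])"
```

```text
t 5.53 pos [ 0.477  -0.0816  0.0805] slide cm [ 0.06 -0.01  0.05] psi -11.46 toolz [ 8.e-04 -2.e-04 -1.e+00] F [1.24 0.03 0.98] M [-0.026 -0.19  -0.014] gap 0.019 j6 -0.133
```

Request:
step_arm(targets=[{"twist":[0,0,0],"slide":[0,0,0],"jaw":0.7},{"twist":[0,0,0],"slide":[0.1,0,0],"jaw":0.7},{"twist":[0,0,0],"slide":[0.1,0,0],"jaw":0.7},{"twist":[0,0,0],"slide":[0.1,0,0],"jaw":0.7},{"twist":[0,0,0],"slide":[0.1,0,0],"jaw":0.7},{"twist":[0,0,0],"slide":[0.1,0,0],"jaw":0.7}])

```text
time_s: 6.03
position: [0.4777, -0.0769, 0.0805]
tool_rot: [0.774, 0.633, -0.0, 0.0]
contact_force: [-1.0, -4.2, 3.5]
finger_gap: 0.0191
```

```bash
python3 -c "
from h import *
to([.4847,-.0599,.08])"
```

```text
t 6.03 pos [ 0.4777 -0.0769  0.0805] slide cm [1.8  0.35 0.05] psi -11.46 toolz [ 1.e-04 -6.e-04 -1.e+00] F [-1.03 -4.24  3.45] M [-0.609  0.221  0.005] gap 0.0191 j6 -0.122
```

Request:
step_arm(targets=[{"twist":[0,0,0],"slide":[0.1,0,0],"jaw":0.7},{"twist":[0,0,0],"slide":[0.1,0,0],"jaw":0.7},{"twist":[0,0,0],"slide":[0.1,0,0],"jaw":0.7},{"twist":[0,0,0],"slide":[0.1,0,0],"jaw":0.7},{"twist":[0,0,0],"slide":[0.1,0,0],"jaw":0.7},{"twist":[0,0,0],"slide":[0.1,0,0],"jaw":0.7},{"twist":[0,0,0],"slide":[0.1,0,0],"jaw":0.7},{"twist":[0,0,0],"slide":[0.1,0,0],"jaw":0.7}])

```text
time_s: 6.7
position: [0.4794, -0.0689, 0.0805]
tool_rot: [0.774, 0.633, 0.0, 0.0]
contact_force: [-2.0, -5.1, 4.7]
finger_gap: 0.019
```

```bash
python3 -c "
from h import *
to([.4847,-.0599,.08])
s=grab('side');crop(s,'pics/s6.png',330,130,490,250,5)
"
```

```text
t 6.7 pos [ 0.4794 -0.0689  0.0805] slide cm [0.98 0.34 0.05] psi -11.46 toolz [ 4.e-04 -4.e-04 -1.e+00] F [-1.98 -5.05  4.65] M [-0.649  0.243  0.061] gap 0.019 j6 -0.105
```

View pics/s6.png

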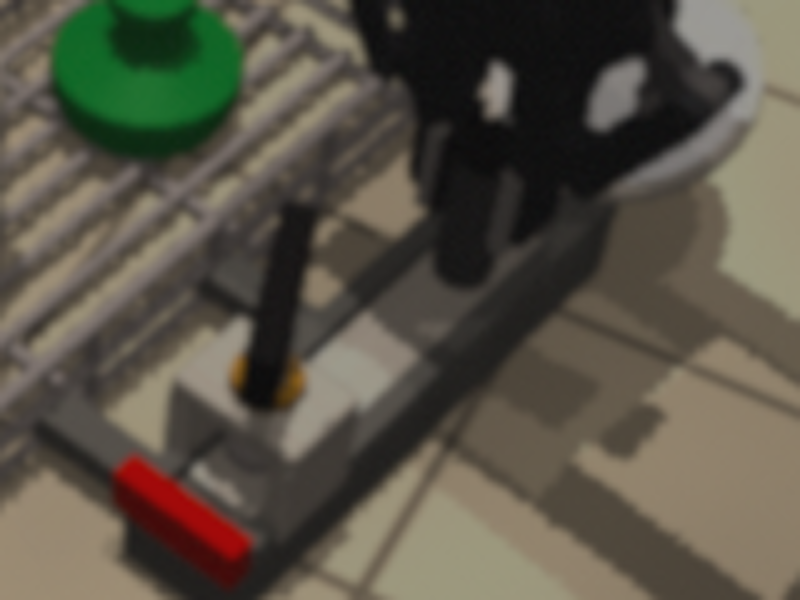

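Request:
step_arm(targets=[{"twist":[0,0,0],"slide":[0.1,0,0],"jaw":0.7},{"twist":[0,0,0],"slide":[0.1,0,0],"jaw":0.7},{"twist":[0,0,0],"slide":[0.1,0,0],"jaw":0.7},{"twist":[0,0,0],"slide":[0.1,0,0],"jaw":0.7},{"twist":[0,0,0],"slide":[0.05,0,0],"jaw":0.7},{"twist":[0,0,0],"slide":[0.05,0,0],"jaw":0.7},{"twist":[0,0,0],"slide":[0,0,0],"jaw":0.7}])

```text
time_s: 7.33
position: [0.4804, -0.0639, 0.0805]
tool_rot: [0.774, 0.633, 0.0, 0.0]
contact_force: [-1.3, -3.0, 6.2]
finger_gap: 0.0186
```

```bash
python3 -c "
from h import *
to([.4847,-.0599,.08])"
```

```text
t 7.33 pos [ 0.4804 -0.0639  0.0805] slide cm [0.47 0.34 0.05] psi -11.45 toolz [ 4.e-04 -3.e-04 -1.e+00] F [-1.28 -2.99  6.22] M [-0.663  0.193  0.091] gap 0.0186 j6 -0.095
```

Request:
step_arm(targets=[{"twist":[0,0,0],"slide":[0.05,0,0],"jaw":0.7},{"twist":[0,0,0],"slide":[0.05,0,0],"jaw":0.7},{"twist":[0,0,0],"slide":[0.05,0,0],"jaw":0.7},{"twist":[0,0,0],"slide":[0.05,0,0],"jaw":0.7}])

```text
time_s: 7.67
position: [0.4808, -0.062, 0.0805]
tool_rot: [0.774, 0.633, 0.0, 0.0]
contact_force: [-1.9, -4.2, 4.6]
finger_gap: 0.019
```

Request:
step_arm(targets=[{"twist":[0,0,0],"slide":[0.05,0,0],"jaw":0.7},{"twist":[0,0,0],"slide":[0.05,0,0],"jaw":0.7}])

```text
time_s: 7.83
position: [0.481, -0.061, 0.0805]
tool_rot: [0.774, 0.633, 0.0, 0.0]
contact_force: [-1.3, -4.3, 5.0]
finger_gap: 0.0188
```

Request:
step_arm(targets=[{"twist":[0,0,0],"slide":[0.05,0,0],"jaw":0.7},{"twist":[0,0,0],"slide":[0.03,0,0],"jaw":0.7}])

```text
time_s: 8.0
position: [0.4812, -0.0602, 0.0805]
tool_rot: [0.774, 0.633, 0.0, 0.0]
contact_force: [-1.3, -4.7, 5.7]
finger_gap: 0.0191
```

```bash
python3 -c "
from h import *
to([.4847,-.0599,.08])
s=grab('side');crop(s,'pics/s7.png',345,200,405,250,12)
"
```

```text
t 8.0 pos [ 0.4812 -0.0602  0.0805] slide cm [0.1  0.34 0.05] psi -11.45 toolz [ 4.e-04 -4.e-04 -1.e+00] F [-1.32 -4.7   5.67] M [-0.694  0.273  0.066] gap 0.0191 j6 -0.087
```

View pics/s7.png

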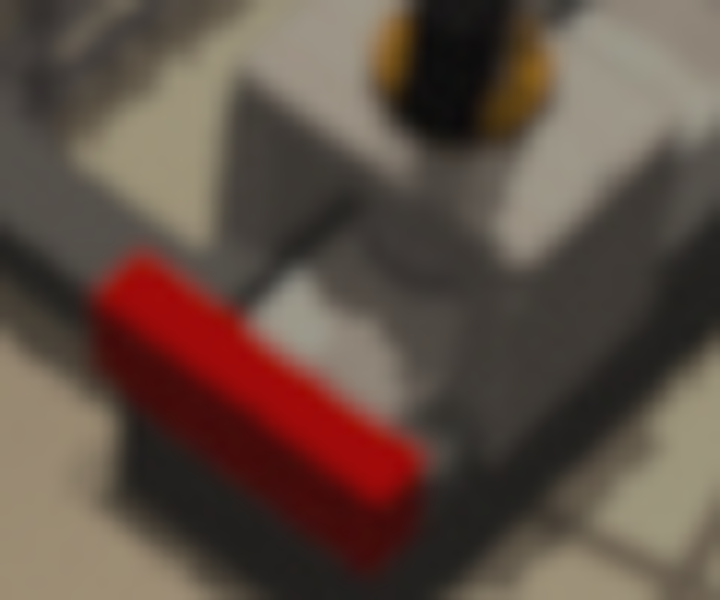

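Request:
step_arm(targets=[{"twist":[0,0,0],"slide":[0.05,0,0],"jaw":0.7},{"twist":[0,0,0],"slide":[0.05,0,0],"jaw":0.7}])

```text
time_s: 8.22
position: [0.4813, -0.0593, 0.0805]
tool_rot: [0.774, 0.633, 0.0, 0.0]
contact_force: [-0.8, -4.0, 5.2]
finger_gap: 0.0189
```

Request:
step_arm(targets=[{"twist":[0,0,0],"slide":[0.05,0,0],"jaw":0.7},{"twist":[0,0,0],"slide":[0.05,0,0],"jaw":0.7}])

```text
time_s: 8.38
position: [0.4815, -0.0583, 0.0805]
tool_rot: [0.774, 0.633, 0.0, 0.0]
contact_force: [-0.9, -5.2, 5.1]
finger_gap: 0.0192
```

Request:
step_arm(targets=[{"twist":[0,0,0],"slide":[0.05,0,0],"jaw":0.7},{"twist":[0,0,0],"slide":[0,0,0],"jaw":0.7}])

```text
time_s: 8.55
position: [0.4816, -0.0577, 0.0805]
tool_rot: [0.774, 0.633, 0.0, 0.0]
contact_force: [-1.1, -5.4, 5.5]
finger_gap: 0.0184
```

Request:
step_arm(targets=[{"twist":[0,0,0],"slide":[0.05,0,0],"jaw":0.7},{"twist":[0,0,0],"slide":[0,0,0],"jaw":0.7}])

```text
time_s: 8.72
position: [0.4818, -0.0573, 0.0805]
tool_rot: [0.774, 0.633, 0.0, 0.0]
contact_force: [-0.6, -4.2, 5.1]
finger_gap: 0.019
```

Request:
step_arm(targets=[{"twist":[0,0,0],"slide":[0.05,0,0],"jaw":0.7},{"twist":[0,0,0],"slide":[0,0,0],"jaw":0.7}])

```text
time_s: 8.88
position: [0.4818, -0.0573, 0.0805]
tool_rot: [0.774, 0.633, -0.0, 0.001]
contact_force: [-2.0, -6.8, 4.7]
finger_gap: 0.0189
```

Request:
step_arm(targets=[{"twist":[0,0,0],"slide":[0.05,0,0],"jaw":0.7},{"twist":[0,0,0],"slide":[0,0,0],"jaw":0.7}])

```text
time_s: 9.05
position: [0.4818, -0.0572, 0.0805]
tool_rot: [0.774, 0.633, -0.001, 0.001]
contact_force: [-2.4, -9.0, 7.4]
finger_gap: 0.019
```

Request:
step_arm(targets=[{"twist":[0,0,0],"slide":[0,0,0],"jaw":0.7},{"twist":[0,0,0],"slide":[0,0,0],"jaw":0.4},{"twist":[0,0,0],"slide":[0,0,0],"jaw":0.2},{"twist":[0,0,0],"slide":[0,0,0],"jaw":0},{"twist":[0,0,0],"slide":[0,0,0],"jaw":0},{"twist":[0,0,0],"slide":[0,0,-1],"jaw":0},{"twist":[0,0,0],"slide":[0,0,-2],"jaw":0},{"twist":[0,0,0],"slide":[0,0,-3],"jaw":0},{"twist":[0,0,0],"slide":[0,0,-3],"jaw":0},{"twist":[0,0,0],"slide":[0,0,-1],"jaw":0},{"twist":[0,0,0],"slide":[0,0,0],"jaw":0}])

```text
time_s: 9.97
position: [0.4841, -0.0567, 0.1844]
tool_rot: [0.774, 0.633, 0.002, 0.003]
contact_force: [1.0, 0.6, 0.6]
finger_gap: 0.0426
```

```bash
python3 -c "
from h import *
to([.503,.0303,.17])
s=grab('side');crop(s,'pics/s8.png',330,130,490,250,5)
t=grab('top');crop(t,'pics/t8.png',300,200,470,300,4.7)
"
```

```text
t 9.97 pos [ 0.4841 -0.0567  0.1844] slide cm [8.9  0.12 1.43] psi -11.45 toolz [ 0.007  -0.0017 -1.    ] F [1.03 0.62 0.59] M [0.02  0.012 0.05 ] gap 0.0426 j6 -0.079
```

View pics/s8.png

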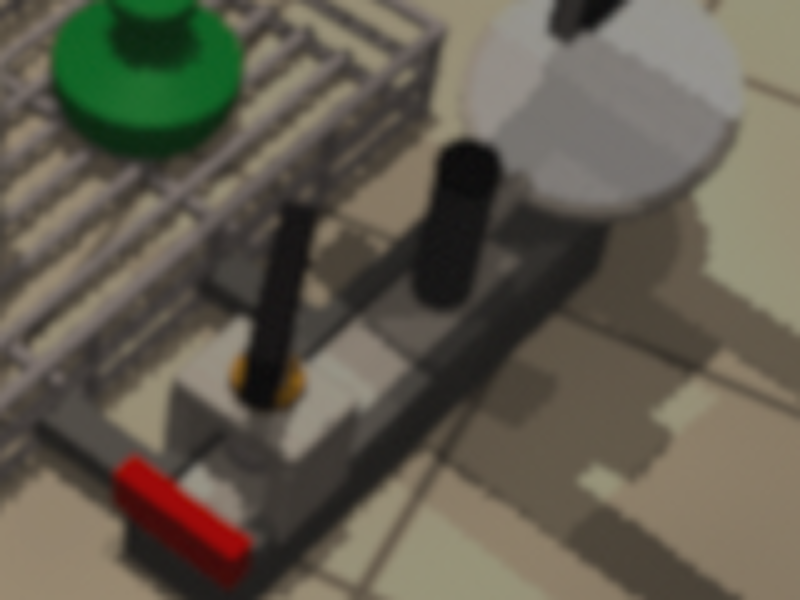

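View pics/t8.png

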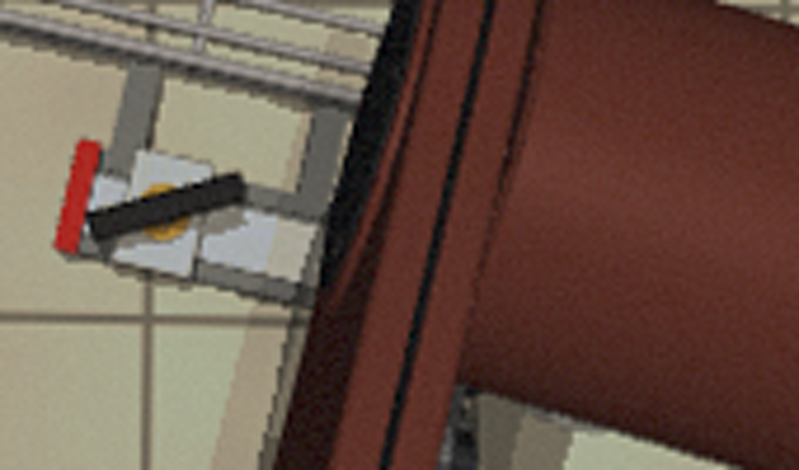

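Request:
step_arm(targets=[{"twist":[0,0,-7],"slide":[0,0,0],"jaw":0},{"twist":[0,0,-7],"slide":[0,0,0],"jaw":0},{"twist":[0,0,-7],"slide":[0,0,0],"jaw":0},{"twist":[0,0,-7],"slide":[0,0,0],"jaw":0},{"twist":[0,0,0],"slide":[0,0,0],"jaw":0}])

```text
time_s: 10.48
position: [0.4802, -0.0558, 0.1779]
tool_rot: [0.596, 0.803, -0.001, -0.002]
contact_force: [0.1, 0.6, 0.1]
finger_gap: 0.0427
```

```bash
python3 -c "
from h import *
to([.502,.031,.17])
"
```

```text
t 10.48 pos [ 0.4802 -0.0558  0.1779] slide cm [7.68 4.59 0.79] psi 16.79 toolz [-0.0041  0.0013 -1.    ] F [0.08 0.6  0.1 ] M [-0.027  0.042 -0.025] gap 0.0427 j6 -0.572
```

Request:
step_arm(targets=[{"twist":[0,0,0],"slide":[1.9,1.15,0],"jaw":0},{"twist":[0,0,0],"slide":[1.9,1.15,0],"jaw":0},{"twist":[0,0,0],"slide":[1.9,1.15,0],"jaw":0},{"twist":[0,0,0],"slide":[1.9,1.15,0],"jaw":0},{"twist":[0,0,0],"slide":[0,0,1],"jaw":0},{"twist":[0,0,0],"slide":[0,0,0],"jaw":0},{"twist":[0,0,0],"slide":[0,0,0],"jaw":0}])

```text
time_s: 11.07
position: [0.5027, 0.0295, 0.1683]
tool_rot: [0.599, 0.801, -0.001, -0.002]
contact_force: [0.1, 0.0, 0.2]
finger_gap: 0.0426
```

```bash
python3 -c "
from h import *
to([.502,.031,.113])
s=grab('side');crop(s,'pics/s9.png',320,110,480,230,5)
"
```

```text
t 11.07 pos [0.5027 0.0295 0.1683] slide cm [ 0.15 -0.    5.53] psi 16.46 toolz [-4.1e-03 -1.0e-04 -1.0e+00] F [0.1  0.01 0.21] M [ 0.002  0.021 -0.051] gap 0.0426 j6 -0.385
```

View pics/s9.png

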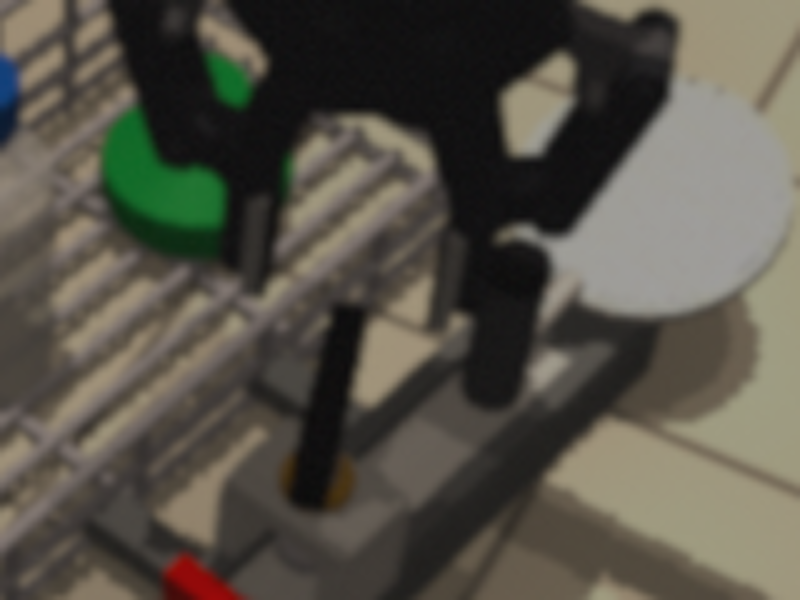

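Request:
step_arm(targets=[{"twist":[0,0,0],"slide":[0.1,0,1],"jaw":0},{"twist":[0,0,0],"slide":[0,0,1],"jaw":0},{"twist":[0,0,0],"slide":[0,0,1],"jaw":0},{"twist":[0,0,0],"slide":[0,0,1],"jaw":0},{"twist":[0,0,0],"slide":[0,0,1],"jaw":0},{"twist":[0,0,0],"slide":[0,0,0.5],"jaw":0},{"twist":[0,0,0],"slide":[0,0,0],"jaw":0},{"twist":[0,0,0],"slide":[0,0,0],"jaw":0.3},{"twist":[0,0,0],"slide":[0,0,0],"jaw":0.4},{"twist":[0,0,0],"slide":[0,0,0],"jaw":0.4}])

```text
time_s: 11.95
position: [0.5045, 0.0307, 0.116]
tool_rot: [0.598, 0.801, 0.0, 0.001]
contact_force: [-0.1, 1.0, 0.6]
finger_gap: 0.0256
```

```bash
python3 -c "
from h import *
to([.502,.031,.113])
s=grab('side');crop(s,'pics/s10.png',320,110,480,230,5)
"
```

```text
t 11.95 pos [0.5045 0.0307 0.116 ] slide cm [ 0.1  -0.23  0.3 ] psi 16.55 toolz [ 1.3e-03 -1.0e-04 -1.0e+00] F [-0.08  1.    0.6 ] M [-0.016  0.012 -0.012] gap 0.0256 j6 -0.384
```

View pics/s10.png

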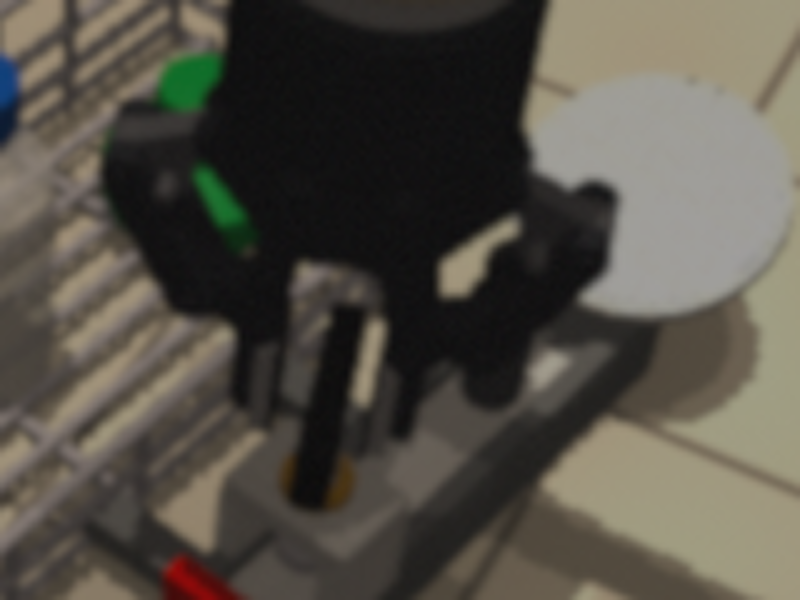

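Request:
step_arm(targets=[{"twist":[0,0,0],"slide":[0,-0.2,0.3],"jaw":0.4},{"twist":[0,0,0],"slide":[0,0,0],"jaw":0.5},{"twist":[0,0,0],"slide":[0,0,0],"jaw":0.6},{"twist":[0,0,0],"slide":[0,0,0],"jaw":0.65},{"twist":[0,0,0],"slide":[0,0,0],"jaw":0.7},{"twist":[0,0,0],"slide":[0,0,0],"jaw":0.75},{"twist":[0,0,0],"slide":[0,0,0],"jaw":0.8},{"twist":[0,0,0],"slide":[0,0,0],"jaw":0.9},{"twist":[0,0,0],"slide":[0,0,0],"jaw":0.9}])

```text
time_s: 12.75
position: [0.5026, 0.0302, 0.1126]
tool_rot: [0.598, 0.801, 0.0, 0.0]
contact_force: [3.5, 1.6, -0.1]
finger_gap: 0.01
```

```bash
python3 -c "
from h import *
to([.502,.031,.113])
s=grab('side');crop(s,'pics/s11.png',320,110,480,230,5)
"
```

```text
t 12.75 pos [0.5026 0.0302 0.1126] slide cm [ 0.09 -0.03 -0.04] psi 16.53 toolz [ 1.3e-03  2.0e-04 -1.0e+00] F [ 3.46  1.58 -0.15] M [ 0.228 -0.493 -0.082] gap 0.01 j6 -0.386
```

View pics/s11.png

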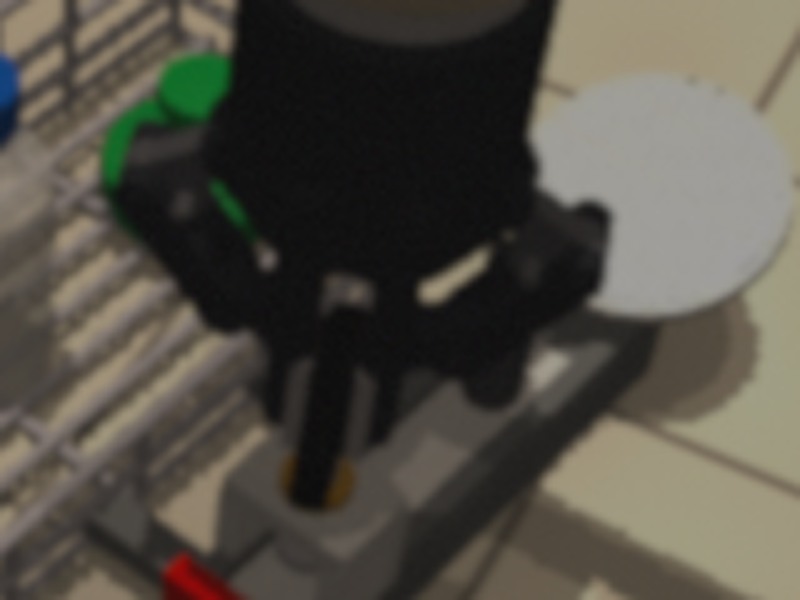

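```bash
cat >> h.py <<'E'
def meas(n=3):
    A=[]
    for i in range(n):
        s=robot.state(); A.append(np.r_[s["contact_force"],s["moment"],s["tau"][5]])
        if i<n-1: robot.grab_frame("top")
    R=Ro.from_quat(s["tool_rot"]).as_matrix(); A=np.array(A); m=A.mean(0)
    print("t",round(s["time_s"],2),"psi",np.degrees(np.arctan2(R[1,1],R[0,1])).round(2),"pos",s["position"].round(4),"Ftool",(R.T@m[:3]).round(2),"Mz",m[5].round(3),A[:,5].round(3),"tau6",A[:,6].round(4),"j6",s["joint_positions"][5].round(3),"gap",round(s["finger_gap"],4))
E
python3 -c "
from h import *
meas(4)"
```

```text
t 12.95 psi 16.53 pos [0.5025 0.0302 0.1126] Ftool [ 0.29  3.61 -0.81] Mz -0.077 [-0.11  -0.046 -0.09  -0.06 ] tau6 [-0.079  -0.0797 -0.0805 -0.0812] j6 -0.386 gap 0.0098
```

Request:
step_arm(targets=[{"twist":[0,0,0],"slide":[0,0.05,0],"jaw":0.9},{"twist":[0,0,3],"slide":[0,0,0.016],"jaw":0.9},{"twist":[0,0,3],"slide":[0,0,0.016],"jaw":0.9},{"twist":[0,0,3],"slide":[0,0,0.016],"jaw":0.9},{"twist":[0,0,3],"slide":[0,0,0.016],"jaw":0.9}])

```text
time_s: 13.37
position: [0.5024, 0.0302, 0.1119]
tool_rot: [0.679, 0.734, -0.0, -0.0]
contact_force: [0.9, 0.8, 2.1]
finger_gap: 0.0102
```

```bash
python3 -c "
from h import *
meas(4)"
```

```text
t 13.52 psi 4.62 pos [0.5025 0.0302 0.1119] Ftool [ 0.35  1.23 -3.04] Mz -0.053 [ 0.132 -0.124 -0.106 -0.113] tau6 [-0.7603 -0.269   0.5449  0.1704] j6 -0.177 gap 0.0099
```

Request:
step_arm(targets=[{"twist":[0,0,2],"slide":[0,0,0.01],"jaw":0.9},{"twist":[0,0,2],"slide":[0,0,0.01],"jaw":0.9},{"twist":[0,0,2],"slide":[0,0,0.01],"jaw":0.9},{"twist":[0,0,2],"slide":[0,0,0.01],"jaw":0.9}])

```text
time_s: 13.85
position: [0.5023, 0.0302, 0.1115]
tool_rot: [0.728, 0.686, -0.0, -0.0]
contact_force: [0.0, 1.1, 5.2]
finger_gap: 0.0098
```

```bash
python3 -c "
from h import *
meas(3)"
```

```text
t 13.95 psi -3.39 pos [0.5023 0.0302 0.1115] Ftool [ 0.82 -0.2  -5.11] Mz -0.022 [ 0.065 -0.055 -0.075] tau6 [-0.4909 -0.1425  0.3241] j6 -0.037 gap 0.0099
```

Request:
step_arm(targets=[{"twist":[0,0,2],"slide":[0,0,0.01],"jaw":0.9},{"twist":[0,0,2],"slide":[0,0,0.01],"jaw":0.9},{"twist":[0,0,2],"slide":[0,0,0.01],"jaw":0.9},{"twist":[0,0,2],"slide":[0,0,0.01],"jaw":0.9}])

```text
time_s: 14.28
position: [0.5022, 0.0302, 0.1111]
tool_rot: [0.774, 0.633, -0.0, -0.0]
contact_force: [-0.3, 1.3, 5.2]
finger_gap: 0.01
```

```bash
python3 -c "
from h import *
meas(3)"
```

```text
t 14.38 psi -11.39 pos [0.5022 0.0302 0.111 ] Ftool [ 1.02 -0.69 -5.43] Mz 0.006 [ 0.108 -0.027 -0.063] tau6 [-0.4924 -0.0973  0.2699] j6 0.102 gap 0.0103
```

Request:
step_arm(targets=[{"twist":[0,0,3],"slide":[0,0,0.014],"jaw":0.9},{"twist":[0,0,3],"slide":[0,0,0.014],"jaw":0.9},{"twist":[0,0,3],"slide":[0,0,0.014],"jaw":0.9},{"twist":[0,0,3],"slide":[0,0,0.014],"jaw":0.9}])

```text
time_s: 14.72
position: [0.502, 0.0303, 0.1104]
tool_rot: [0.836, 0.549, -0.001, -0.0]
contact_force: [-1.3, 1.8, 6.2]
finger_gap: 0.0102
```

```bash
python3 -c "
from h import *
meas(3)"
```

```text
t 14.82 psi -23.42 pos [0.502  0.0303 0.1104] Ftool [ 0.83 -1.64 -5.76] Mz -0.04 [ 0.073 -0.113 -0.08 ] tau6 [-0.7586 -0.1512  0.4574] j6 0.312 gap 0.0099
```

Request:
step_arm(targets=[{"twist":[0,0,3],"slide":[0,0,0.014],"jaw":0.9},{"twist":[0,0,3],"slide":[0,0,0.014],"jaw":0.9},{"twist":[0,0,3],"slide":[0,0,0.014],"jaw":0.9},{"twist":[0,0,3],"slide":[0,0,0.014],"jaw":0.9}])

```text
time_s: 15.15
position: [0.5018, 0.0304, 0.1101]
tool_rot: [0.889, 0.458, -0.001, -0.0]
contact_force: [-2.9, 2.6, 8.9]
finger_gap: 0.01
```

```bash
python3 -c "
from h import *
meas(3)"
```

```text
t 15.25 psi -35.41 pos [0.5018 0.0305 0.1101] Ftool [ 0.22 -3.25 -8.44] Mz -0.009 [ 0.086 -0.068 -0.043] tau6 [-0.7112 -0.1146  0.4832] j6 0.522 gap 0.0101
```

Request:
step_arm(targets=[{"twist":[0,0,3],"slide":[0,-0.02,0.005],"jaw":0.9},{"twist":[0,0,3],"slide":[0,-0.02,0.005],"jaw":0.9},{"twist":[0,0,3],"slide":[0,-0.01,0.005],"jaw":0.9},{"twist":[0,0,3],"slide":[0,-0.01,0.005],"jaw":0.9}])

```text
time_s: 15.58
position: [0.5015, 0.0307, 0.1099]
tool_rot: [0.932, 0.363, -0.001, -0.0]
contact_force: [-1.5, 2.0, 7.7]
finger_gap: 0.01
```

```bash
python3 -c "
from h import *
meas(3)"
```

```text
t 15.68 psi -47.41 pos [0.5015 0.0307 0.1099] Ftool [-0.29 -2.19 -7.74] Mz 0.048 [ 0.157  0.008 -0.021] tau6 [-0.6613 -0.0804  0.5241] j6 0.732 gap 0.0099
```

Request:
step_arm(targets=[{"twist":[0,0,3],"slide":[0,-0.01,0.01],"jaw":0.9},{"twist":[0,0,3],"slide":[0,-0.01,0.01],"jaw":0.9},{"twist":[0,0,3],"slide":[0,-0.01,0.01],"jaw":0.9},{"twist":[0,0,3],"slide":[0,-0.01,0.01],"jaw":0.9}])

```text
time_s: 16.02
position: [0.5014, 0.031, 0.1097]
tool_rot: [0.965, 0.264, -0.001, -0.0]
contact_force: [-4.0, 1.7, 8.6]
finger_gap: 0.01
```

```bash
python3 -c "
from h import *
meas(3)"
```

```text
t 16.12 psi -59.4 pos [0.5014 0.031  0.1097] Ftool [-1.83 -2.7  -8.32] Mz 0.119 [0.252 0.085 0.018] tau6 [-0.6053 -0.0292  0.5778] j6 0.942 gap 0.0097
```

```bash
python3 -c "
from h import *
meas(8)
s=grab('side');crop(s,'pics/s12.png',320,110,480,230,5)
"
```

```text
t 16.47 psi -59.3 pos [0.5014 0.031  0.1097] Ftool [-1.4  -2.37 -8.61] Mz 0.034 [ 0.018  0.065  0.009 -0.004  0.033  0.073  0.046  0.034] tau6 [0.5778 0.2089 0.0843 0.0537 0.0469 0.0455 0.0454 0.0454] j6 0.94 gap 0.01
```

View pics/s12.png

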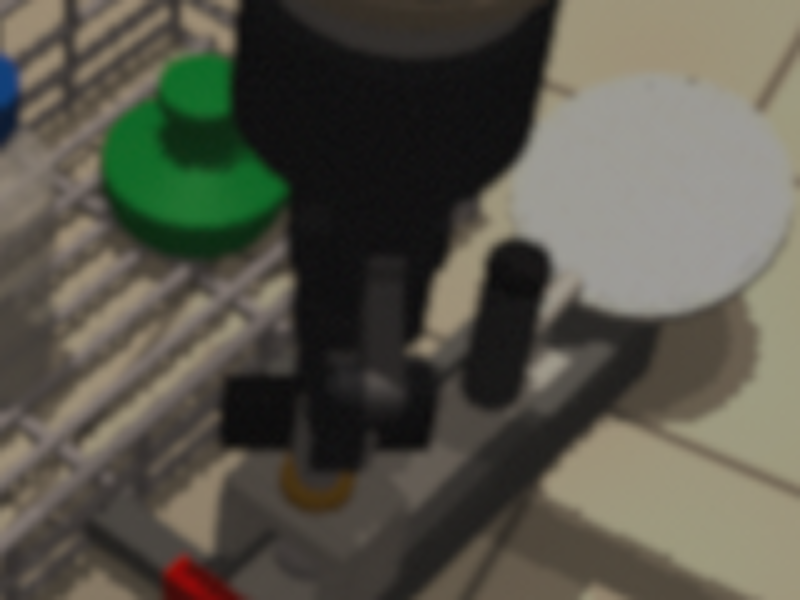

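Request:
step_arm(targets=[{"twist":[0,0,1],"slide":[0,0,0.003],"jaw":0.9},{"twist":[0,0,1],"slide":[0,0,0.003],"jaw":0.9},{"twist":[0,0,1],"slide":[0,0,0.003],"jaw":0.9}])

```text
time_s: 16.77
position: [0.5014, 0.031, 0.1096]
tool_rot: [0.971, 0.239, -0.001, -0.0]
contact_force: [-2.5, 1.9, 9.1]
finger_gap: 0.0099
```

```bash
python3 -c "
from h import *
meas(8)"
```

```text
t 17.12 psi -62.3 pos [0.5013 0.031  0.1096] Ftool [-1.74 -2.7  -9.4 ] Mz 0.11 [0.222 0.112 0.133 0.112 0.093 0.095 0.072 0.038] tau6 [-0.06    0.1023  0.279   0.1343  0.0903  0.0816  0.0804  0.0803] j6 0.992 gap 0.0099
```

Request:
step_arm(targets=[{"twist":[0,0,0],"slide":[0,0,0],"jaw":0.7},{"twist":[0,0,0],"slide":[0,0,0],"jaw":0.5},{"twist":[0,0,0],"slide":[0,0,0],"jaw":0.3},{"twist":[0,0,0],"slide":[0,0,0],"jaw":0.2},{"twist":[0,0,0],"slide":[0,0,0],"jaw":0.2},{"twist":[0,0,0],"slide":[0,0,-0.5],"jaw":0.2},{"twist":[0,0,0],"slide":[0,0,-1],"jaw":0.2},{"twist":[0,0,0],"slide":[0,0,-2],"jaw":0.2},{"twist":[0,0,0],"slide":[0,0,-2],"jaw":0.2},{"twist":[0,0,0],"slide":[0,0,-2],"jaw":0.2},{"twist":[0,0,0],"slide":[0,0,-2],"jaw":0.2},{"twist":[0,0,0],"slide":[0,0,-2],"jaw":0.2}])

```text
time_s: 18.12
position: [0.5019, 0.0309, 0.2262]
tool_rot: [0.971, 0.238, 0.001, 0.0]
contact_force: [0.4, -0.4, 0.9]
finger_gap: 0.0339
```

```bash
python3 -c "
from h import *
to([.40,0.03,.25])
"
```

```text
t 18.12 pos [0.5019 0.0309 0.2262] slide cm [-9.07 -4.63 -2.39] psi -62.45 toolz [ 1.2e-03 -1.0e-04 -1.0e+00] F [ 0.36 -0.44  0.94] M [-0.007 -0.012 -0.01 ] gap 0.0339 j6 0.995
```

Request:
step_arm(targets=[{"twist":[0,0,0],"slide":[-2,-1,-0.5],"jaw":0.2},{"twist":[0,0,0],"slide":[-2,-1,-0.5],"jaw":0.2},{"twist":[0,0,0],"slide":[-2,-1,-0.5],"jaw":0.2},{"twist":[0,0,0],"slide":[-2,-1,-0.5],"jaw":0.2},{"twist":[0,0,0],"slide":[-1,-0.5,0],"jaw":0.2},{"twist":[0,0,0],"slide":[0,0,0],"jaw":0.2},{"twist":[0,0,0],"slide":[0,0,0],"jaw":0.2}])

```text
time_s: 18.7
position: [0.4015, 0.0292, 0.2452]
tool_rot: [0.971, 0.238, 0.001, 0.0]
contact_force: [0.6, -0.9, -0.6]
finger_gap: 0.0343
```

```bash
python3 -c "
from h import *
to([.40,0.03,.25])
s=grab('side');crop(s,'pics/s13.png',330,130,490,250,5)
t=grab('top');crop(t,'pics/t13.png',240,110,480,290,3.3)
"
```

```text
t 18.7 pos [0.4015 0.0292 0.2452] slide cm [-0.09 -0.14 -0.48] psi -62.46 toolz [ 2.6e-03 -3.0e-04 -1.0e+00] F [ 0.64 -0.85 -0.56] M [-0.     0.01  -0.009] gap 0.0343 j6 0.966
```

View pics/s13.png

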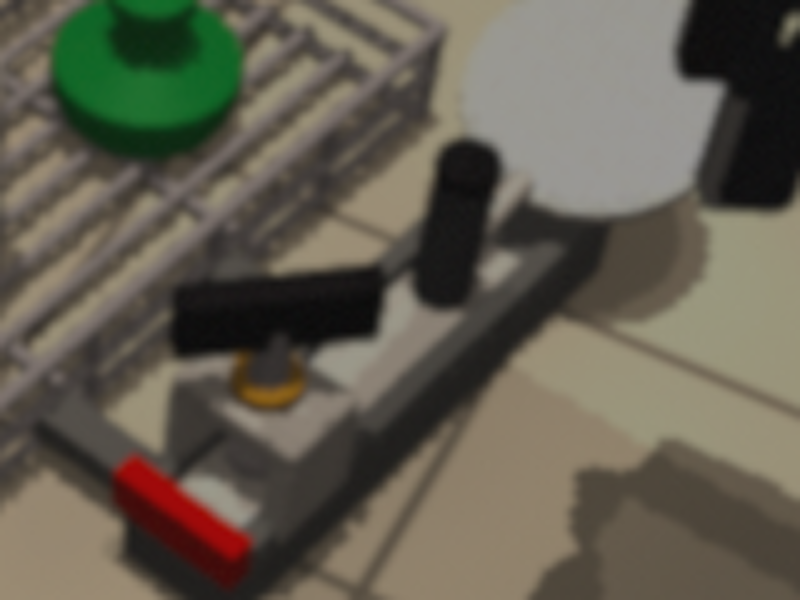

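View pics/t13.png

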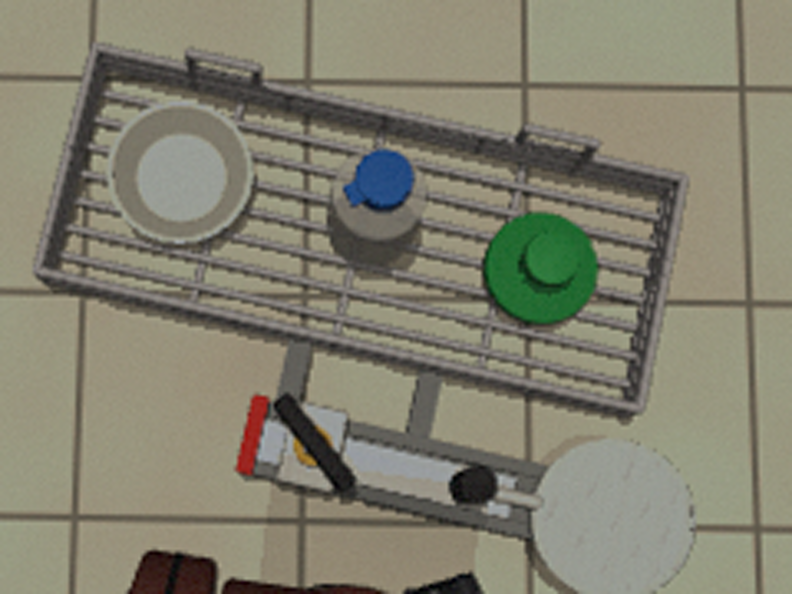

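```bash
python3 - <<'E'
from h import *
t0=np.load("pics/t.npy",allow_pickle=True).item();t1=grab("top")
for f,z in((t0,.122),(t1,.118)):
    im=f["frame"].astype(int).max(2)[232:262,310:356]
    m=(im<48).astype(np.uint8); k=cv2.connectedComponentsWithStats(m); i=1+np.argmax(k[2][1:,4])
    v,u=np.nonzero(k[1]==i); P=np.array([onz(f,a+310,b+232,z)[:2] for a,b in zip(u,v)]); c=P.mean(0)
    w,V=np.linalg.eigh(np.cov((P-c).T)); d=V[:,1]; d=d*(-np.sign(d[1])); print(len(u),c.round(4),np.degrees(np.arctan2(d[1],d[0])).round(1),np.sqrt(w*12).round(4))
    r=cv2.minAreaRect(np.c_[u,v].astype(np.float32)); print(r)
E
```

```text
211 [0.5021 0.0319] -74.0 [0.0108 0.0601]
((24.55548858642578, 11.187263488769531), (7.279764175415039, 33.913047790527344), 73.49564361572266)
203 [0.5003 0.0297] -141.0 [0.0109 0.0584]
((25.021621704101562, 12.529729843139648), (34.40804672241211, 7.352145195007324), 53.97262191772461)
```

Request:
step_arm(targets=[{"twist":[0,0,0],"slide":[0,0,0],"jaw":0.2},{"twist":[0,0,0],"slide":[0,0,0],"jaw":0.2},{"twist":[0,0,0],"slide":[0,0,0],"jaw":0.2},{"twist":[0,0,0],"slide":[0,0,0],"jaw":0.2},{"twist":[0,0,0],"slide":[0,0,0],"jaw":0.2},{"twist":[0,0,0],"slide":[0,0,0],"jaw":0.2},{"twist":[0,0,0],"slide":[0,0,0],"jaw":0.2},{"twist":[0,0,0],"slide":[0,0,0],"jaw":0.2},{"twist":[0,0,0],"slide":[0,0,0],"jaw":0.2},{"twist":[0,0,0],"slide":[0,0,0],"jaw":0.2},{"twist":[0,0,0],"slide":[0,0,0],"jaw":0.2},{"twist":[0,0,0],"slide":[0,0,0],"jaw":0.2}])

```text
time_s: 19.85
position: [0.4012, 0.0292, 0.2441]
tool_rot: [0.971, 0.238, 0.0, 0.0]
contact_force: [-1.0, -0.0, -0.6]
finger_gap: 0.0343
```

```bash
python3 - <<'E'
from h import *
t0=np.load("pics/t.npy",allow_pickle=True).item();t1=grab("top");s1=grab("side");s0=np.load("pics/s.npy",allow_pickle=True).item()
for f,z in((t0,.122),(t1,.118)):
    im=f["frame"].astype(int).max(2)[232:262,310:356]
    for th in(45,60,75):
        m=(im<th).astype(np.uint8); k=cv2.connectedComponentsWithStats(m); i=1+np.argmax(k[2][1:,4])
        v,u=np.nonzero(k[1]==i); P=np.array([onz(f,a+310,b+232,z)[:2] for a,b in zip(u,v)]); c=P.mean(0)
        w,V=np.linalg.eigh(np.cov((P-c).T)); d=V[:,1]; d=d*(-np.sign(d[1])); print(len(u),c.round(4),np.degrees(np.arctan2(d[1],d[0])).round(1))
# side: bar line after
p=lambda x,y:(330+(x+.5)/5-.5,130+(y+.5)/5-.5)
a,b=onz(s1,*p(178,289),.1185),onz(s1,*p(380,268),.1185);d=b-a;print("side bar dir",np.degrees(np.arctan2(-d[1],-d[0])),np.degrees(np.arctan2(d[1],d[0])),np.linalg.norm(d))
# knuckle top, brush/cap/saucer shifts
for n,a,b in(("top",t0,t1),("side",s0,s1)):
    for nm,fn in(("green",lambda i:(i[...,1]>i[...,0]*2)&(i[...,1]>50)),("blue",lambda i:(i[...,2]>i[...,0]*2.5)&(i[...,2]>70))):
        r=[]
        for f in(a,b):
            i=f["frame"].astype(int);m=fn(i);m[:100]=0;v,u=np.nonzero(m);r.append((u.mean().round(2),v.mean().round(2),len(u)))
        print(n,nm,r)
E
```

```text
210 [0.5021 0.0318] -74.1
241 [0.5017 0.0319] -73.6
284 [0.5017 0.0333] -74.9
200 [0.5004 0.0297] -140.6
222 [0.4992 0.0288] -141.2
270 [0.4965 0.0294] -143.8
side bar dir 38.90809676332748 -141.09190323667252 0.05696777233885523
top green [(np.float64(396.33), np.float64(186.8), 1004), (np.float64(396.16), np.float64(186.73), 1011)]
top blue [(np.float64(354.96), np.float64(164.04), 248), (np.float64(354.94), np.float64(164.12), 251)]
side green [(np.float64(350.12), np.float64(137.75), 1013), (np.float64(350.09), np.float64(137.95), 1069)]
side blue [(np.float64(313.19), np.float64(127.4), 243), (np.float64(313.18), np.float64(127.56), 250)]
```

Request:
step_arm(targets=[{"twist":[0,0,-5],"slide":[2,1,0],"jaw":0.2},{"twist":[0,0,-5],"slide":[2,1,0],"jaw":0.2},{"twist":[0,0,0],"slide":[2,1,0],"jaw":0.2},{"twist":[0,0,0],"slide":[2,1,0.5],"jaw":0.2},{"twist":[0,0,0],"slide":[0,0,1],"jaw":0.2},{"twist":[0,0,0],"slide":[0,0,1],"jaw":0.2},{"twist":[0,0,0],"slide":[0,0,1],"jaw":0.2},{"twist":[0,0,0],"slide":[0,0,0],"jaw":0.2},{"twist":[0,0,0],"slide":[0,0,0],"jaw":0.2}])

```text
time_s: 20.7
position: [0.4883, 0.0404, 0.208]
tool_rot: [0.947, 0.322, -0.001, -0.0]
contact_force: [-0.6, -0.4, 0.3]
finger_gap: 0.0339
```

```bash
python3 -c "
from h import *
to([.5014,.031,.11])
"
```

```text
t 20.7 pos [0.4883 0.0404 0.208 ] slide cm [0.49 1.56 9.8 ] psi -52.47 toolz [-2.3e-03  1.0e-04 -1.0e+00] F [-0.59 -0.39  0.28] M [-0.038  0.017 -0.035] gap 0.0339 j6 0.837
```

Request:
step_arm(targets=[{"twist":[0,0,0],"slide":[0.5,1.56,0],"jaw":0.2},{"twist":[0,0,0],"slide":[0,0,2],"jaw":0.2},{"twist":[0,0,0],"slide":[0,0,2],"jaw":0.2},{"twist":[0,0,0],"slide":[0,0,0],"jaw":0.2},{"twist":[0,0,0],"slide":[0,0,0],"jaw":0.2}])

```text
time_s: 21.12
position: [0.5021, 0.0311, 0.1688]
tool_rot: [0.947, 0.322, -0.001, -0.0]
contact_force: [-0.6, -0.6, 0.7]
finger_gap: 0.0344
```

```bash
python3 -c "
from h import *
to([.5014,.031,.11])
"
```

```text
t 21.12 pos [0.5021 0.0311 0.1688] slide cm [-0.06 -0.03  5.88] psi -52.47 toolz [-1.9e-03  1.0e-04 -1.0e+00] F [-0.56 -0.56  0.68] M [ 0.021  0.005 -0.037] gap 0.0344 j6 0.821
```

Request:
step_arm(targets=[{"twist":[0,0,0],"slide":[-0.05,0,1.5],"jaw":0.2},{"twist":[0,0,0],"slide":[0,0,1.5],"jaw":0.2},{"twist":[0,0,0],"slide":[0,0,1.5],"jaw":0.2},{"twist":[0,0,0],"slide":[0,0,1],"jaw":0.2},{"twist":[0,0,0],"slide":[0,0,0.4],"jaw":0.3},{"twist":[0,0,0],"slide":[0,0,0],"jaw":0.4},{"twist":[0,0,0],"slide":[0,0,0],"jaw":0.5},{"twist":[0,0,0],"slide":[0,0,0],"jaw":0.6}])

```text
time_s: 21.78
position: [0.5036, 0.0308, 0.1113]
tool_rot: [0.947, 0.322, 0.001, 0.0]
contact_force: [0.0, 0.5, -0.0]
finger_gap: 0.0174
```

```bash
python3 -c "
from h import *
meas(2)
s=grab('side');crop(s,'pics/s14.png',320,110,480,230,5)
"
```

```text
t 21.83 psi -52.46 pos [0.5036 0.0307 0.1112] Ftool [ 0.53 -0.18 -0.18] Mz -0.037 [-0.054 -0.02 ] tau6 [-0.0001 -0.    ] j6 0.82 gap 0.0171
```

View pics/s14.png

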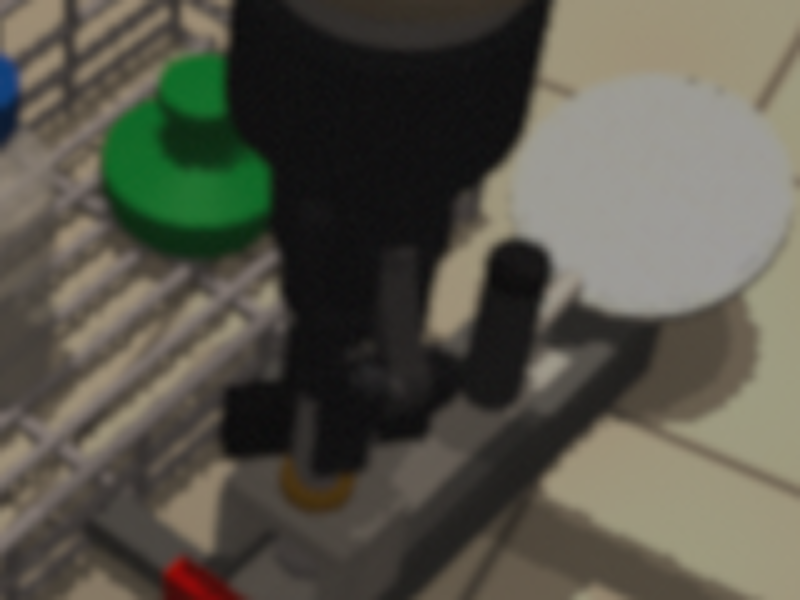

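Request:
step_arm(targets=[{"twist":[0,0,0],"slide":[-0.1,0,0],"jaw":0.65},{"twist":[0,0,0],"slide":[0,0,0],"jaw":0.7},{"twist":[0,0,0],"slide":[0,0,0],"jaw":0.75},{"twist":[0,0,0],"slide":[0,0,0],"jaw":0.8},{"twist":[0,0,0],"slide":[0,0,0],"jaw":0.9},{"twist":[0,0,0],"slide":[0,0,0],"jaw":0.9}])

```text
time_s: 22.38
position: [0.5019, 0.0307, 0.1106]
tool_rot: [0.947, 0.322, 0.0, -0.0]
contact_force: [-2.4, 3.7, 6.5]
finger_gap: 0.0098
```

```bash
python3 -c "
from h import *
meas(5)
"
```

```text
t 22.58 psi -52.44 pos [0.5018 0.0308 0.1106] Ftool [-0.11 -4.2  -6.  ] Mz 0.145 [0.166 0.166 0.129 0.119 0.147] tau6 [0.1275 0.1269 0.1267 0.1265 0.1264] j6 0.819 gap 0.0099
```

Request:
step_arm(targets=[{"twist":[0,0,1],"slide":[0,0,0.005],"jaw":0.9},{"twist":[0,0,1],"slide":[0,0,0.005],"jaw":0.9},{"twist":[0,0,1],"slide":[0,0,0.005],"jaw":0.9}])

```text
time_s: 22.83
position: [0.5019, 0.0308, 0.1105]
tool_rot: [0.955, 0.297, -0.0, -0.0]
contact_force: [-3.5, 3.0, 6.9]
finger_gap: 0.0102
```

```bash
python3 -c "
from h import *
meas(7)
"
```

```text
t 23.13 psi -55.45 pos [0.5018 0.0308 0.1105] Ftool [-0.66 -4.62 -6.72] Mz 0.118 [0.208 0.142 0.118 0.081 0.124 0.077 0.079] tau6 [-0.0796  0.0827  0.271   0.1276  0.0827  0.0736  0.0721] j6 0.871 gap 0.0099
```

Request:
step_arm(targets=[{"twist":[0,0,0],"slide":[0,0,0],"jaw":0.7},{"twist":[0,0,0],"slide":[0,0,0],"jaw":0.5},{"twist":[0,0,0],"slide":[0,0,0],"jaw":0.3},{"twist":[0,0,0],"slide":[0,0,0],"jaw":0.2},{"twist":[0,0,0],"slide":[0,0,0],"jaw":0.2},{"twist":[0,0,0],"slide":[0,0,-0.5],"jaw":0.2},{"twist":[0,0,0],"slide":[0,0,-1],"jaw":0.2},{"twist":[0,0,0],"slide":[0,0,-2],"jaw":0.2},{"twist":[0,0,0],"slide":[0,0,-2],"jaw":0.2},{"twist":[0,0,0],"slide":[0,0,-2],"jaw":0.2},{"twist":[0,0,0],"slide":[0,0,-2],"jaw":0.2},{"twist":[0,0,0],"slide":[0,0,-2],"jaw":0.2}])

```text
time_s: 24.13
position: [0.5021, 0.0302, 0.2271]
tool_rot: [0.955, 0.297, 0.001, 0.0]
contact_force: [0.0, -0.7, -0.0]
finger_gap: 0.0339
```

Request:
step_arm(targets=[{"twist":[0,0,0],"slide":[-2,-1.3,-0.5],"jaw":0.2},{"twist":[0,0,0],"slide":[-2,-1.3,-0.5],"jaw":0.2},{"twist":[0,0,0],"slide":[-2,-1.3,-0.5],"jaw":0.2},{"twist":[0,0,0],"slide":[-2,-1.3,-0.5],"jaw":0.2},{"twist":[0,0,0],"slide":[0,0,0],"jaw":0.2},{"twist":[0,0,0],"slide":[0,0,0],"jaw":0.2},{"twist":[0,0,0],"slide":[0,0,0],"jaw":0.2},{"twist":[0,0,0],"slide":[0,0,0],"jaw":0.2}])

```text
time_s: 24.8
position: [0.4072, 0.0276, 0.2453]
tool_rot: [0.955, 0.297, 0.0, 0.0]
contact_force: [0.2, -0.9, 0.8]
finger_gap: 0.0342
```

```bash
python3 - <<'E'
from h import *
t1=grab("top");s=grab("side");to([.4,.03,.25])
f=t1;z=.118
im=f["frame"].astype(int).max(2)[232:262,310:356]
m=(im<48).astype(np.uint8); k=cv2.connectedComponentsWithStats(m); i=1+np.argmax(k[2][1:,4])
v,u=np.nonzero(k[1]==i); P=np.array([onz(f,a+310,b+232,z)[:2] for a,b in zip(u,v)]); c=P.mean(0)
w,V=np.linalg.eigh(np.cov((P-c).T)); d=V[:,1]; d=d*(-np.sign(d[1])); print(len(u),c.round(4),np.degrees(np.arctan2(d[1],d[0])).round(1))
crop(s,'pics/s15.png',330,130,490,250,5);crop(t1,'pics/t15.png',240,110,480,290,3.3)
E
```

```text
t 24.9 pos [0.407  0.0277 0.2448] slide cm [-0.44 -0.59 -0.52] psi -55.46 toolz [-5.e-04  1.e-04 -1.e+00] F [-0.62 -0.49 -0.06] M [-0.036  0.031  0.032] gap 0.0341 j6 0.842
198 [0.5004 0.0297] -142.5
```

View pics/s15.png

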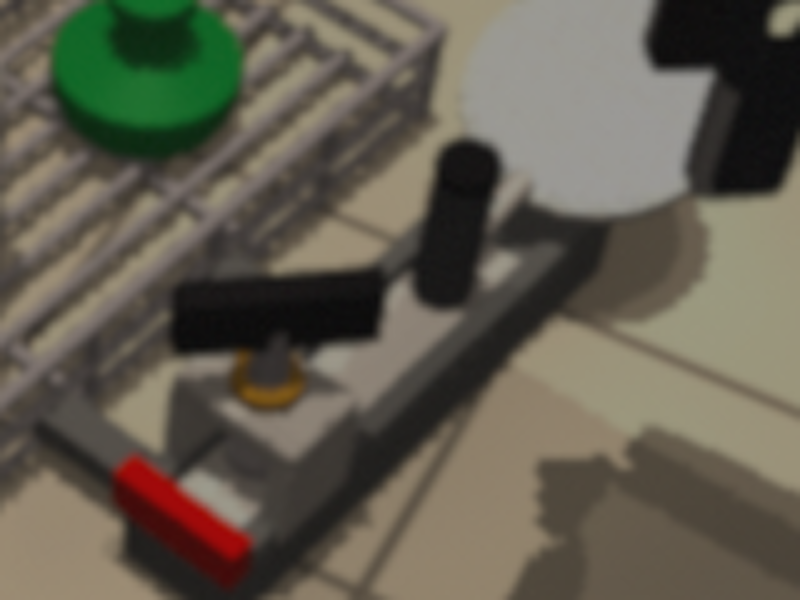

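View pics/t15.png

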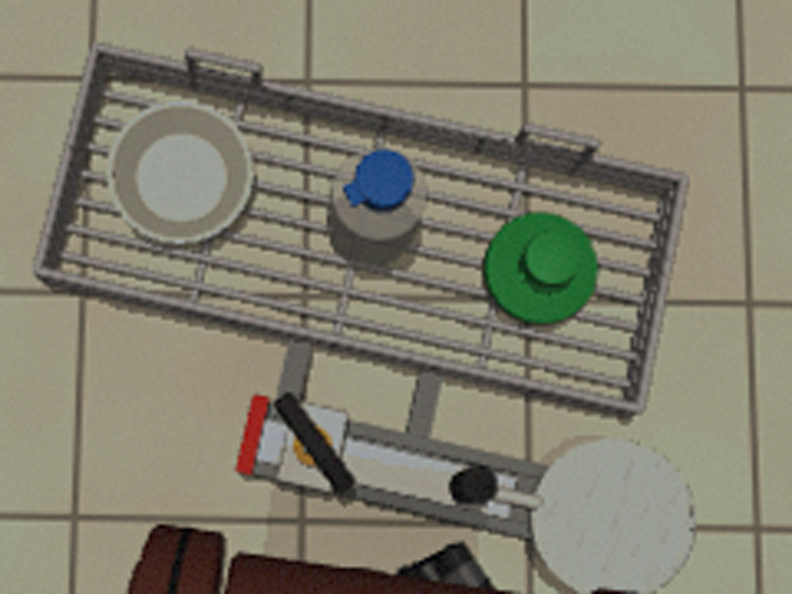

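The final pictures show the foot's tip against the red stop at top crop (262,440). The handle rests at about -142°, slightly tighter than after the first release. The brush, bottle and saucer look unmoved, and the arm is clear of everything.

```bash
python3 -c "
from plant import robot
print(robot.close_job(), robot.state()['time_s'])"
```

```text
the job is handed in; nothing more can be done
the job is handed in; nothing more can be done
```

The mirror's foot is home against the red end stop and clamped, and the job was handed in at about 25 s. I couldn't measure the final clamp force directly.

- **Foot:** I held the knuckle and slid the foot about 25 mm until it stopped moving at the end stop. The tool felt about 9 N in total, well under the 30 N limit. The last pictures show the tip still at the stop.
- **Clamp:** I turned the T-handle clockwise about 79° at the gripper, until the resistance was roughly 0.15 N m above free turning, then let go. The moment readings were noisy, about ±0.03 N m.
- **A check that disagreed:** After letting go, the handle stood about 10° back from where the gripper had left it. That is more than "a little", though part of it was probably the bar slipping in the pads.
- **Second tightening:** I took hold of the handle again. The resistance was still there, at 0.13 N m before any turning. I turned it 3° more, to about 0.14 N m above free, and let go. It then rested about 1.5° tighter than before. I estimate the screw presses with 20 to 35 N, against the required 12 to 120 N.
- **Other items:** Brush and bottle cap moved less than 0.3 pixels between the first pictures and those after the first tightening. For the saucer, and for all three after the second tightening, I only looked at the pictures and saw no movement. The gripper was clear of everything at the end.

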